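Sort the empty tins out of the carrier rack by feel

TASK

The closed tins in the grey carrier rack all look alike, but some are full of blanks and some are empty. Swing the rack's wire hold-down bar fully open, lift the tins to feel which are empty, stand the empty ones upright side by side on the floor of the steel tray, leave every full one seated in a bay of the rack, and swing the bar fully down again over the rack. Set tins down rather than dropping them, do not pull a tin up against the bar, and leave the bottle, the spray can and the goggle case alone.

Things in the scene. Friction and masses are not known exactly. Their poses are not given: they have to be found in the camera images.
- rack: fixed grey-painted carrier, 98 mm deep (x), 280 wide (y); origin at the centre of its underside on the worktop, x away from the robot, z up. Four bays at x = 0, y = +93, +31, -31, -93 mm, floor at z = 6, inside 60 (x) by 59 mm (y); rims and dividers reach z = 22, end plates (y = +-125) z = 78 on the robot's side (x < 2), 36 elsewhere. Tops of the tins at z = 84
- bail (a joint): angle of the rack's wire hold-down bar, rad: 0 = down over the tins on its stop, 3 mm above the lids; 1.92 = fully open, swung up and over towards the robot (the rack's -x). Starts down. Moves easily; balances at about 0.65, and some 0.35 either side of that falls by its own weight to the nearer end and stays there. Axis along the rack's y through point bail_hinge
- bail_hinge (a point): middle of the bail's hinge axis, fixed to the rack at x = -40, y = 0, z = 50 mm in its frame
- bail_grip (a point): centre of the bar's black round grip, a sleeve 12 mm thick, 66 mm long, along the rack's y on the raised bow amid the bar, 83 mm from the hinge axis. In the rack's frame at bar angle a: x = -40 + 83 cos(1.067 + a), z = 50 + 83 sin(1.067 + a) mm, so x 0, z 122 when down and x -122, z 63 fully open. It turns easily between fingers that pinch it from above
- tray: fixed, empty sheet-steel tray, 148 mm (its x) by 88 mm (its y), 20 mm high, walls 3 mm, floor 3 mm thick, so 142 x 82 mm inside; origin at the centre of its underside, z up. It stands off the rack's left end (+y)
- tin_1: one of four look-alike closed square tins of bare metal, 54 x 54 mm, 78 mm tall, the 55 mm lid fixed on; origin at the centre of its underside, z up. Starts in a bay of the rack, sides parallel to the rack's within 0.02 rad. Empty (about 0.1 kg in all) or full (0.5 to 0.7 kg); only the weight tells which, drawn afresh each time
- tin_2: one of four look-alike closed square tins of bare metal, 54 x 54 mm, 78 mm tall, the 55 mm lid fixed on; origin at the centre of its underside, z up. Starts in a bay of the rack, sides parallel to the rack's within 0.02 rad. Empty (about 0.1 kg in all) or full (0.5 to 0.7 kg); only the weight tells which, drawn afresh each time
- tin_3: one of four look-alike closed square tins of bare metal, 54 x 54 mm, 78 mm tall, the 55 mm lid fixed on; origin at the centre of its underside, z up. Starts in a bay of the rack, sides parallel to the rack's within 0.02 rad. Empty (about 0.1 kg in all) or full (0.5 to 0.7 kg); only the weight tells which, drawn afresh each time
- tin_4: one of four look-alike closed square tins of bare metal, 54 x 54 mm, 78 mm tall, the 55 mm lid fixed on; origin at the centre of its underside, z up. Starts in a bay of the rack, sides parallel to the rack's within 0.02 rad. Empty (about 0.1 kg in all) or full (0.5 to 0.7 kg); only the weight tells which, drawn afresh each time
- air_duster: tall white spray can, 52 mm round, 198 mm high, with a red straw; loose, a bystander, behind the rack. Origin on the worktop, the can's axis 37 mm from it along its x
- solvent_bottle: white squeeze bottle with a red nozzle, 62 mm round, 182 mm high; loose, a bystander, behind the gap between rack and tray. Origin at the centre of its underside
- goggle_case: black hard case, 72 x 165 x 57 mm, long along its y; loose, a bystander, lying before the white control box. Origin at the centre of its underside

How it is judged:
On the way:
1. the hold-down bar is swung open (beyond 1.5 rad) (value of joint bail above 1.5 rad), for 0.2 s.
At the end, for the whole second after the job is handed in: The bar is down (within 0.1 rad). Every full tin (0.5 kg or more) stands in the rack, seated on a bay floor (within 12 mm of the row's centre line); every empty tin (about 0.1 kg) stands on the tray's floor inside its walls, not on another tin. All tins are upright within 0.1 rad and at rest (value of joint bail below 0.1 rad and ((x of tin_1 in the frame of rack between -0.012 and 0.012 m and y of tin_1 in the frame of rack between -0.105 and 0.105 m and z of tin_1 in the frame of rack between -0.01 and 0.01 m and contact force between tin_1 and rack above 2.5 N) or (x of tin_1 in the frame of tray between -0.06 and 0.06 m and y of tin_1 in the frame of tray between -0.03 and 0.03 m and z of tin_1 in the frame of tray between -0.008 and 0.008 m and contact force between tin_1 and tray between 0.3 and 2.5 N)) and angle between each of tin_1, tin_2, tin_3, tin_4's own z axis and vertical below 0.1 rad and linear speed of each of tin_1, tin_2, tin_3, tin_4 below 0.03 m/s and ((x of tin_2 in the frame of rack between -0.012 and 0.012 m and y of tin_2 in the frame of rack between -0.105 and 0.105 m and z of tin_2 in the frame of rack between -0.01 and 0.01 m and contact force between tin_2 and rack above 2.5 N) or (x of tin_2 in the frame of tray between -0.06 and 0.06 m and y of tin_2 in the frame of tray between -0.03 and 0.03 m and z of tin_2 in the frame of tray between -0.008 and 0.008 m and contact force between tin_2 and tray between 0.3 and 2.5 N)) and ((x of tin_3 in the frame of rack between -0.012 and 0.012 m and y of tin_3 in the frame of rack between -0.105 and 0.105 m and z of tin_3 in the frame of rack between -0.01 and 0.01 m and contact force between tin_3 and rack above 2.5 N) or (x of tin_3 in the frame of tray between -0.06 and 0.06 m and y of tin_3 in the frame of tray between -0.03 and 0.03 m and z of tin_3 in the frame of tray between -0.008 and 0.008 m and contact force between tin_3 and tray between 0.3 and 2.5 N)) and ((x of tin_4 in the frame of rack between -0.012 and 0.012 m and y of tin_4 in the frame of rack between -0.105 and 0.105 m and z of tin_4 in the frame of rack between -0.01 and 0.01 m and contact force between tin_4 and rack above 2.5 N) or (x of tin_4 in the frame of tray between -0.06 and 0.06 m and y of tin_4 in the frame of tray between -0.03 and 0.03 m and z of tin_4 in the frame of tray between -0.008 and 0.008 m and contact force between tin_4 and tray between 0.3 and 2.5 N))); the robot touches nothing.
It fails at once if a tin is pulled up against the hold-down bar (more than 8 N between them) (contact force between any of tin_1, tin_2, tin_3, tin_4 and bail above 8 N).
It fails at once if a tin is dropped (moves faster than 0.7 m/s out of the fingers) ((linear speed of tin_1 above 0.7 m/s and contact force between tin_1 and the fingers below 0.2 N) or (linear speed of tin_2 above 0.7 m/s and contact force between tin_2 and the fingers below 0.2 N) or (linear speed of tin_3 above 0.7 m/s and contact force between tin_3 and the fingers below 0.2 N) or (linear speed of tin_4 above 0.7 m/s and contact force between tin_4 and the fingers below 0.2 N)).
It fails at once if the bottle, the spray can or the goggle case is shifted by more than 30 mm or tipped (distance of any of air_duster, solvent_bottle, goggle_case from where it was at the start of the episode above 0.03 m or angle between any of air_duster, solvent_bottle, goggle_case's own z axis and vertical above 0.35 rad).
It also fails if it takes over 72 s, if anything falls off the work surface, if the arm or the gripper's body presses on something with over 40 N, if the wrist force passes 120 N, or if a joint passes its speed limit or range.

ROBOT

A 7-joint arm with a two-finger parallel gripper is mounted at the origin on a cart in front of the work surface, level with it; the furniture and walls round the work are solid. World frame = base frame: x ahead of the robot, y to its left, z up, the work surface at z = 0. Lengths are in m, angles in rad, forces in N, time in s.
With the tool pointing down it reaches from about 0.425 to 0.925 m from the base axis. Payload 6.8 kg.
Tool frame: the origin (TCP) lies between the finger pads; the fingertips stand 14 mm ahead of it and the grasp point (between the pads) lies 5 mm behind it; z points along the fingers, y is the line along which they close (so a half turn about z gives the same grasp; the last joint's range is limited). The gripper opens to 85 mm and grips with 20 to 120 N. Pads are 22 mm wide; open, the fingers measure 114 mm over their backs; the gripper's body (76 mm by 85 mm) begins 54 mm behind the grasp point. The pads swing forward as they close: fully open they stand 13 mm farther back than shut.
Start: joints at [-1.232, 0.477, 0.022, 1.555, -0.011, 1.109, -0.083], TCP at [0.292, 0.609, 0.245] pointing down, gripper open.
Joint ranges: [-2.96, 2.96], [-0.34, 2.1], [-1.41, 1.46], [0.24, 2.44], [-1.37, 4.51], [0.17, 1.92], [-2.96, 2.96]. Speed limits (rad/s): [2.39, 2.39, 3.14, 3.14, 3.14, 3.14, 3.14].

INTERFACE

Orientations are given as a rotation vector (axis times angle).
In Python, from bench import r, eyes, ticket gives the robot as it stands. The module is installed in compiled form; this text tells all that it offers.
- The arm moves only by the tool arm_command, never from a script. Its argument "plan" is text: rows parted by semicolons, each of 4 numbers parted by spaces: the shift along the tool's x, y, z in m, then the turn about the tool's z in degrees. In form: tx ty tz yaw; .... A call has 1 to 20 rows; each row shifts and turns the commanded pose from where the row before left it, along the tool's axes as they then stand; what a row does not reach is not made up. A row lasts 1/8 s, in which the tool goes at most 62.5 mm and 10.7 degrees, less where a joint would pass 70% of its speed; a pose out of reach is approached as far as the arm can. A call is refused whole if a number of a shift passes 0.0625 or a number of a turn 10.7, either way. A call with a gripper value outside its range is refused whole. "hand" is the closure, from -1 (fully open) to 1 (shut), set as the call begins (left out, the last holds). The fingers move at their own pace and stop on an object; "grip_force" is the grip in N (left out, the last holds). Time passes only in rows, so rows that do not move let the fingers close. It gives the time, the measured TCP pose, the force, the opening and the grip force at its end, in the units of the state.
- r.get_obs(): the state, without advancing time (a new reading comes with each control period).
- eyes.grab_frame(name): name is "side" or "top" or "wrist"; returns (picture, depth): 420x560x3 uint8, red, green, blue; 420x560 float32, m along the optical axis (not along the pixel's ray), 0 where there is no reading.
- eyes.calibration(name): a dict with "fov_y" (degrees; the focal length in pixels is half the picture's height over the tangent of half this angle, whatever the lens; pixels are square), "cx", "cy" (the principal point, pixels), "origin" and "attitude" of the camera in the world; the wrist camera has in their place "tool_from_camera" (4x4, takes a point from camera to tool coordinates, whose origin is the TCP and whose axes are the flange's). Camera axes: x right, y up, looking along -z (the intrinsics and any distortion apply to the point x, -y, -z); pixel columns grow to the right and rows downward; lengths in m; the calibration is good to about 2 mm. A picture is of the moment at which its call begins: read the wrist's pose just before it. calibration takes no time and is no camera call.
- ticket.hand_in(): hands the job in; it is judged then, once.
The state is a dict: "clock": time; "joints": joint angles; "qvel": joint speeds; "tau": joint torques, N m; "tcp_pos": TCP position; "orientation": TCP orientation; "contact_force": force on the tool from outside, world axes, zero at the start; "moment": the same for the moment, N m; "grip_width": finger opening in m; "gripper_force": force on a finger pad.
Only numpy, scipy, OpenCV 4.12 (cv2) and the standard library are available. Lean on these libraries where they do the work, as an engineer would, in place of code of your own. Each camera call takes 0.05 s, during which the arm holds its last target. There are 200 camera calls.

## Working session

There is one attempt and no reset: what is moved stays moved. The work goes in short steps, Python scripts to look and compute and a tool call to move; the robot and the scene stay as the last step left them, time stands still between calls to the robot, and variables do not carry over. Pictures are saved under pics/ and viewed, at most 10 in all, crops included, and the job is handed in when it is done.

Besides the shell and the picture viewer there is one more tool, called after "Emit:" as name(argument=value, ...), one argument or row to a line, values as JSON. arm_command: Moves the arm, as the interface text tells. Its arguments: {"type":"object","properties":{"plan":{"type":"string"},"hand":{"type":"number"},"grip_force":{"type":"number"}},"required":["plan"]}

```bash
mkdir -p pics
cat > h.py <<'E'
import numpy as np, cv2
from scipy.spatial.transform import Rotation as R
from bench import r, eyes, ticket
def cam(name):
    o=r.get_obs(); p,d=eyes.grab_frame(name); return p,d,eyes.calibration(name),o
def pts(d,c,o=None):
    h,w=d.shape; f=h/2/np.tan(np.radians(c['fov_y'])/2)
    v,u=np.mgrid[:h,:w]; X=np.stack([(u-c['cx'])/f*d,-(v-c['cy'])/f*d,-d],-1)
    if 'origin' in c:
        A=np.array(c['attitude']); M=A if A.shape==(3,3) else R.from_rotvec(A).as_matrix()
        return X@M.T+np.array(c['origin'])
    T=np.array(c['tool_from_camera']); X=X@T[:3,:3].T+T[:3,3]
    return X@R.from_rotvec(o['orientation']).as_matrix().T+np.array(o['tcp_pos'])
E
python3 - <<'E'
from h import *
for n in('side','top'):
    p,d,c,o=cam(n); print(n,c); cv2.imwrite(f'pics/{n}0.png',p[:,:,::-1]); np.savez(f'{n}0.npz',p=p,P=pts(d,c,o),d=d)
print(eyes.calibration('wrist')); print(r.get_obs())
E
```

```text
side {'fov_y': 57.723843136783586, 'cx': 281.20087225136734, 'cy': 203.81499928765587, 'origin': array([0.55829045, 0.72175035, 0.67119247]), 'attitude': array([ 0.0970797 , -1.25057826, -2.73953941])}
top {'fov_y': 54.242922733760494, 'cx': 278.04480814438926, 'cy': 210.94104930850557, 'origin': array([0.56953816, 0.10234487, 0.95094302]), 'attitude': array([ 0.0634106 , -0.08206885, -1.55024325])}
{'fov_y': 60.02994768771943, 'cx': 280.1297479218759, 'cy': 204.72442186320444, 'tool_from_camera': array([[ 4.50434589e-04,  9.62427307e-01,  2.71539087e-01,
         7.04227388e-02],
       [ 9.99999877e-01, -3.77094418e-04, -3.22268773e-04,
         1.02137356e-03],
       [-2.07764394e-04,  2.71539199e-01, -9.62427358e-01,
        -1.28427585e-01],
       [ 0.00000000e+00,  0.00000000e+00,  0.00000000e+00,
         1.00000000e+00]])}
{'clock': 0.1, 'joints': array([-1.23209304,  0.47771076,  0.02236309,  1.55632513, -0.01148128,
        1.10929265, -0.08311227]), 'qvel': array([-5.77408477e-04, -5.86249634e-04, -1.60942930e-04, -9.93301617e-04,
       -1.79424746e-05,  6.85305982e-04, -4.67693210e-04]), 'tau': array([ 4.73768654e-03, -5.97767508e+01,  1.61422905e+00, -2.81954277e+01,
        1.29595469e-02,  4.98993948e-03,  2.46019738e-06]), 'tcp_pos': array([0.2914669 , 0.60828037, 0.24443939]), 'orientation': array([-6.95968221e-01, -3.06331015e+00,  2.50185726e-03]), 'contact_force': array([0.56307682, 0.05649776, 0.53650492]), 'moment': array([-0.00128598,  0.03661232, -0.01595607]), 'gripper_force': 0.0, 'grip_width': 0.08517549986860229}
```

View pics/top0.png

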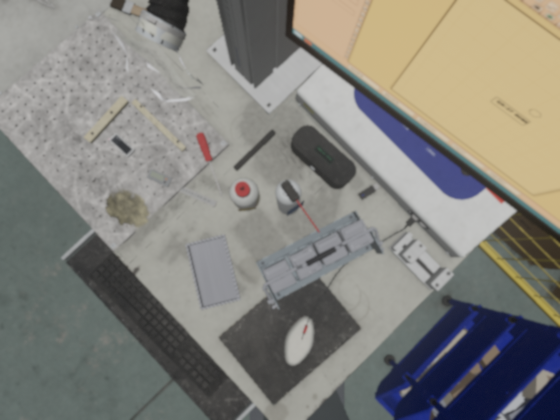

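View pics/side0.png

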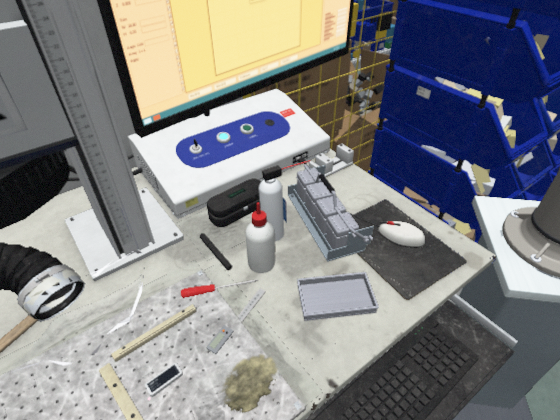

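The top view shows the rack at about (320,257), the tray at (213,271), the bottle at (243,192), the can at (290,195) and the goggle case at (323,157). The side view agrees. Next I measure the heights.

Run:
```python
from h import *
P=np.load('top0.npz')['P'];p=np.load('top0.npz')['p']
for uv in [(320,257),(213,271),(243,188),(290,195),(323,157),(200,330),(240,330)]: print(uv,P[uv[1],uv[0]].round(3))
z=P[...,2]
def reg(u0,u1,v0,v1,a,b):
    m=np.zeros(z.shape,bool); m[v0:v1,u0:u1]=1; m&=(z>a)&(z<b); return m
def rect(m,t):
    q=P[m][:,:2].astype(np.float32); print(t,m.sum(),'z',np.median(P[m][:,2]).round(4),cv2.minAreaRect(q*1000))
m=reg(250,390,205,310,.076,.094); rect(m,'tins')
n,l,s,c=cv2.connectedComponentsWithStats(m.astype(np.uint8))
for i in range(1,n):
    if s[i,4]>60: rect(l==i,'cc%d'%i)
rect(reg(250,390,205,310,.030,.20),'rack>30')
rect(reg(180,245,230,310,.010,.035),'traywall')
rect(reg(190,235,240,305,-.002,.009),'trayfloor')
rect(reg(250,390,205,310,.105,.2),'bail')
im=cv2.resize(p[200:315,180:390],None,fx=3.8,fy=3.8,interpolation=cv2.INTER_CUBIC)
cv2.imwrite('pics/crop.png',im[:,:,::-1])
```

```text
(320, 257) [0.556 0.008 0.126]
(213, 271) [ 0.517  0.239 -0.001]
(243, 188) [0.686 0.162 0.167]
(290, 195) [0.67  0.072 0.198]
(323, 157) [ 0.775 -0.005  0.057]
(200, 330) [0.385 0.263 0.002]
(240, 330) [0.386 0.173 0.002]
tins 2588 z 0.0829 ((576.2154541015625, 2.140838623046875), (223.0962677001953, 265.9597473144531), 10.480085372924805)
cc6 1261 z 0.0829 ((591.3546752929688, -55.80162048339844), (66.18121337890625, 135.84732055664062), 20.840190887451172)
cc7 1285 z 0.083 ((525.5399780273438, 65.0389633178711), (63.92620086669922, 135.4597625732422), 33.60312271118164)
rack>30 3552 z 0.0828 ((603.3792114257812, 29.051742553710938), (220.5914764404297, 281.3385925292969), 28.247314453125)
traywall 500 z 0.0202 ((517.9576416015625, 236.615478515625), (151.43740844726562, 92.17655944824219), 15.367534637451172)
trayfloor 2515 z 0.0022 ((515.0006713867188, 240.66970825195312), (147.12579345703125, 101.8054428100586), 1.954384446144104)
bail 345 z 0.1263 ((611.2340698242188, 21.70550537109375), (133.49130249023438, 94.81397247314453), 17.739015579223633)
```

View pics/crop.png

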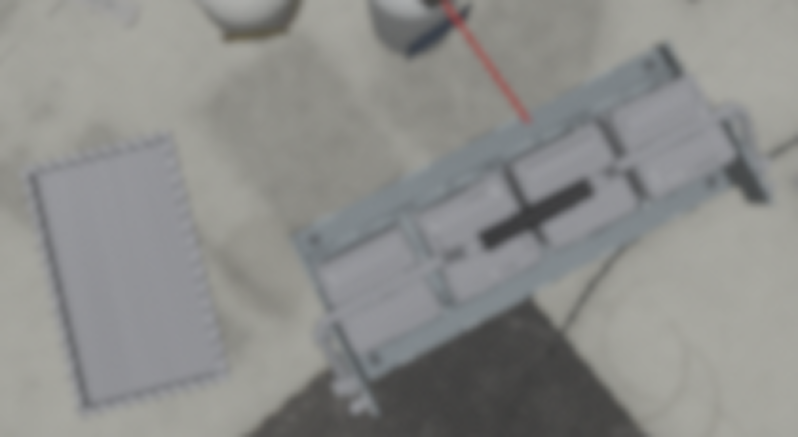

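```bash
cat >> h.py <<'E'
def fitrect(q,L,W,c0,th0):
    # place LxW template (L along template y) maximising points inside, minus those in an outer ring
    from scipy.optimize import minimize
    def cost(v):
        c,s=np.cos(v[2]),np.sin(v[2]); d=q-v[:2]
        x=d@[c,s]; y=d@[-s,c]
        e=np.maximum(np.abs(x)-W/2,0)**1+np.maximum(np.abs(y)-L/2,0)
        return np.minimum(e,.01).mean()*1e3
    best=min((minimize(cost,[c0[0],c0[1],th0+a],method='Nelder-Mead',options=dict(xatol=1e-5,fatol=1e-6,initial_simplex=np.array([[c0[0],c0[1],th0+a],[c0[0]+.01,c0[1],th0+a],[c0[0],c0[1]+.01,th0+a],[c0[0],c0[1],th0+a+.05]]))) for a in(-.08,0,.08)),key=lambda m:m.fun)
    return best.x,best.fun
def frame(q,v):
    c,s=np.cos(v[2]),np.sin(v[2]); d=q-np.asarray(v[:2]); return np.stack([d@[c,s],d@[-s,c]],-1)
E
python3 - <<'E'
from h import *
D=np.load('top0.npz');P=D['P'];p=D['p'].astype(int);z=P[...,2]
box=np.zeros(z.shape,bool);box[205:310,250:390]=1
red=(p[...,0]-p[...,1]>40)
m=box&(z>.079)&(z<.088)&~red
q=P[m][:,:2]; v,f=fitrect(q,.241,.055,(.557,.005),.45); print('tins',v,np.degrees(v[2]),f)
l=frame(q,v); print('extent',np.percentile(l,[1,3,50,97,99],axis=0).round(4).tolist())
print('hist y',np.histogram(l[:,1],bins=np.arange(-.14,.141,.005))[0])
print('hist x',np.histogram(l[:,0],bins=np.arange(-.05,.051,.0025))[0])
b=box&(z>.108)&(z<.135)&~red; lb=frame(P[b][:,:2],v); 
dark=b&(p.sum(-1)<240); ld=frame(P[dark][:,:2],v); print('grip',dark.sum(),ld.mean(0),ld.min(0),ld.max(0),P[dark].mean(0), np.median(P[dark][:,2]))
s=red&(z>.05)&box; print('straw',P[s][:,:].min(0),P[s].max(0))
t=np.zeros(z.shape,bool);t[225:315,180:245]=1
t&=(z>.012)&(z<.03); q=P[t][:,:2]; print(cv2.minAreaRect((q*1000).astype(np.float32)))
vt=(.518,.2366,np.radians(15.37)); l=frame(q,vt);print(np.percentile(l,[1,5,95,99],axis=0))
# projections of bystanders
for n,(u0,u1,v0,v1,a,bb) in dict(bottle=(225,262,170,215,.03,.2),can=(270,310,170,218,.06,.21),gog=(285,360,120,190,.045,.065)).items():
    k=np.zeros(z.shape,bool);k[v0:v1,u0:u1]=1;k&=(z>a)&(z<bb); print(n,P[k].min(0).round(3),P[k].max(0).round(3))
E
```

```text
tins [0.55774464 0.00691133 0.50003007] 28.64961245027218 0.19559419167659295
extent [[-0.0268, -0.1209], [-0.0257, -0.1163], [0.0042, 0.0035], [0.0258, 0.1131], [0.0271, 0.1175]]
hist y [ 6  7  6 14 46 49 54 49 52 52 51 54 53 50 29  1 44 50 51 52 44 48 43 49
 45 47 42  1 34 49 51 48 45 50 52 52 54 53 48  3  9 51 52 54 55 52 53 55
 55 55 54 31  3  5  7  0]
hist x [  0   0   0   1   0   1   1   0   3  89 113 121 126 118 123 132 103  83
  21   0   9 107 118 125 120 118 121 123 119 117  90   3   0   0   0   0
   0   0   0   0]
grip 129 [-1.80042500e-04  9.75230395e-05] [-0.00550684 -0.03064769] [0.00529604 0.02929254] [0.55753989 0.00691059 0.12699272] 0.1269228313395433
straw [0.60821754 0.02093341 0.05444541] [0.66501269 0.05333783 0.19487514]
((517.9576416015625, 236.61549377441406), (151.43743896484375, 92.17655944824219), 15.367530822753906)
[[-0.07537129 -0.04599248]
 [-0.07414596 -0.04540821]
 [ 0.07410027  0.04412853]
 [ 0.07522346  0.04497409]]
bottle [0.654 0.134 0.031] [0.719 0.194 0.182]
can [0.63  0.036 0.061] [0.708 0.098 0.201]
gog [ 0.714 -0.088  0.045] [0.862 0.064 0.065]
```

Emit:
arm_command(
  plan="-0.0417 -0.0356 0 0;-0.0417 -0.0356 0 0;-0.0417 -0.0356 0 0;-0.0417 -0.0356 0 0;-0.0417 -0.0356 0 0;-0.0417 -0.0356 0 0;-0.0417 -0.0356 0 0;-0.0417 -0.0356 0 0;-0.0417 -0.0356 0 0;-0.0417 -0.0356 0 0;-0.0417 -0.0356 0 0;-0.0417 -0.0356 0 0;0 0 0 8.95;0 0 0 8.95;0 0 0 8.95;0 0 0 8.95;0 0 0 0",
  hand=-1,
)

```text
clock: 2.22
tcp_pos: [0.5581, 0.0074, 0.2449]
orientation: [-1.602, -2.702, 0.001]
contact_force: [-0.1, 0.3, 1.0]
grip_width: 0.0851
gripper_force: 0.0
```

```bash
cat >> h.py <<'E'
V=np.array([.5585,.0055,.5])
def rel(o=None,V=None):
    o=o or r.get_obs(); V=globals()['V'] if V is None else V
    M=R.from_rotvec(o['orientation']).as_matrix(); a=frame(np.array([o['tcp_pos'][:2]]),V)[0]
    return 't=%.2f rack xy(mm) %s z %.1f yawerr(deg) %.2f tilt %.4f width %.1f F %s gf %.1f'%(o['clock'],(a*1e3).round(1),o['tcp_pos'][2]*1e3,np.degrees(np.arctan2(M[1,0],M[0,0])-V[2])-90,M[2,2],o['grip_width']*1e3,np.round(o['contact_force'],2),o['gripper_force'])
E
python3 - <<'E'
from h import *
p,d,c,o=cam('wrist'); P=pts(d,c,o); cv2.imwrite('pics/w0.png',p[:,:,::-1]); np.savez('w0.npz',P=P,p=p)
print(rel(o)); z=P[...,2]
m=(z>.079)&(z<.088)&(np.abs(P[...,0]-.558)<.15)&(np.abs(P[...,1])<.15)
q=P[m][:,:2]; print(m.sum(), np.median(z[m])); v,f=fitrect(q,.241,.055,(.558,.005),.5); print(v,f)
l=frame(q,V); print('hist y',np.histogram(l[:,1],bins=np.arange(-.14,.141,.005))[0]);print('hist x',np.histogram(l[:,0],bins=np.arange(-.05,.051,.0025))[0])
k=(p.astype(int).sum(-1)<200)&(z>.11)&(z<.14); lk=frame(P[k][:,:2],V); print('grip',k.sum(),lk.mean(0),lk.min(0),lk.max(0),np.percentile(z[k],[5,50,95]))
E
```

```text
t=2.23 rack xy(mm) [0.5 1.9] z 244.9 yawerr(deg) 0.04 tilt -1.0000 width 85.1 F [-0.13  0.26  0.95] gf 0.0
14842 0.08325773107143583
[0.55388478 0.01194386 0.49750388] 0.5003440015178948
hist y [  0  15  59   3  40 201 250 260 260 264 260 262 281 285 312 196   0 203
 265 255 254 261 263 272 300 302 319 292  25 240 309 340 367 374 344 382
 370 354 434 410  43 161 445 396 425 429 430 441 462 448 446 451 235  14
  62  71]
hist x [  0   0   0   1   0   0   0   0 158 724 791 777 805 806 853 872 777 571
  49   1   0 523 705 813 779 810 808 788 788 745 347   0   0   0   0   0
   0   0   0   0]
grip 1461 [0.01676582 0.00925709] [-0.00681565 -0.02919444] [0.18086482 0.08616853] [0.11256513 0.12735724 0.13300878]
```

View pics/w0.png

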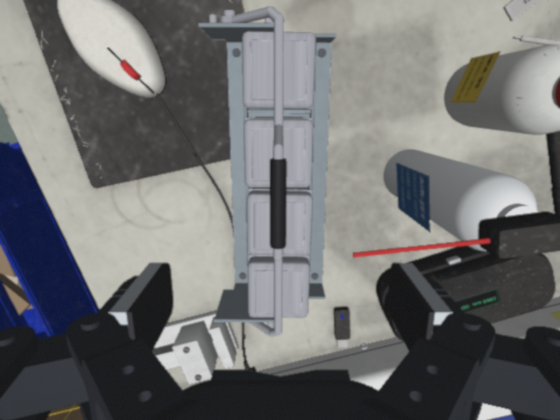

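```bash
sed -i 's/^V=np.*/V=np.array([.5571,.0059,.5])/' h.py
python3 - <<'E'
from h import *
D=np.load('w0.npz');P=D['P'];p=D['p'].astype(int);z=P[...,2];print(rel())
l=frame(P[...,:2].reshape(-1,2),V).reshape(420,560,2)
k=(p.sum(-1)<200)&(z>.11)&(z<.14)&(np.abs(l[...,0])<.03); print('grip',k.sum(),l[k].mean(0),l[k].min(0),l[k].max(0),np.percentile(z[k],[5,50,95]))
s=(p[...,0]-p[...,1]>80)&(z>.1)
for v,u in np.argwhere(s)[::25]: 
    if u<500 and 230<v<262: print(u,v,l[v,u].round(3),z[v,u].round(3))
E
```

```text
t=2.27 rack xy(mm) [1.6 0.8] z 245.0 yawerr(deg) 0.15 tilt -1.0000 width 85.1 F [0.39 0.43 0.15] gf 0.0
grip 1281 [-0.00025379  0.00351525] [-0.0057788  -0.03021667] [0.00556562 0.03429398] [0.12516793 0.12734376 0.12877126]
486 240 [0.112 0.001] 0.191
485 241 [0.111 0.   ] 0.191
476 242 [ 0.107 -0.001] 0.191
458 243 [ 0.097 -0.001] 0.191
483 243 [ 0.111 -0.001] 0.191
458 244 [ 0.098 -0.002] 0.19
438 245 [ 0.087 -0.002] 0.191
463 245 [ 0.1   -0.003] 0.19
441 246 [ 0.088 -0.003] 0.191
418 247 [ 0.076 -0.004] 0.189
443 247 [ 0.09  -0.004] 0.19
423 248 [ 0.079 -0.004] 0.191
403 249 [ 0.069 -0.006] 0.189
383 250 [ 0.058 -0.006] 0.189
408 250 [ 0.071 -0.005] 0.191
388 251 [ 0.06  -0.006] 0.189
368 252 [ 0.049 -0.007] 0.19
393 252 [ 0.063 -0.007] 0.19
374 253 [ 0.052 -0.007] 0.191
364 254 [ 0.047 -0.008] 0.19
363 255 [ 0.047 -0.008] 0.19
```

The wrist view shows the sleeve at (278,203) and the straw tip at (353,254), about 43 mm beyond the rack's centre line at z = 0.19. I'll keep the gripper body slightly on the robot's side to clear the straw.

Emit:
arm_command(
  plan="0.0007 -0.0136 0 0;0 0 0.035 0;0 0 0.035 0;0 0 0.035 0;0 0 0.02 0;0 0 0 0",
  hand=-0.4,
)

```text
clock: 3.02
tcp_pos: [0.5442, 0.0008, 0.1192]
orientation: [-1.601, -2.7, 0.003]
contact_force: [0.0, 0.1, 0.3]
grip_width: 0.0597
gripper_force: 0.0
```

Emit:
arm_command(
  plan="0 0 0 0;0 0 0 0;0 0 0 0;0 0 0 0;0 0 0 0",
  hand=1,
  grip_force=25,
)

```text
clock: 3.65
tcp_pos: [0.5475, 0.0018, 0.1215]
orientation: [1.602, 2.7, 0.003]
contact_force: [1.9, 1.5, 6.1]
grip_width: 0.0112
gripper_force: 24.5
```

Run:
```python
from h import *
print(rel())
```

```text
t=3.65 rack xy(mm) [-10.4   1. ] z 121.5 yawerr(deg) -0.02 tilt -1.0000 width 11.2 F [1.88 1.52 6.13] gf 24.5
```

Emit:
arm_command(
  plan="0 -0.0139 -0.0037 0;0 -0.0141 -0.0012 0;0 -0.0144 0.0013 0;0 -0.014 0.0037 0;0 -0.0131 0.0061 0;0 -0.0119 0.0084 0;0 -0.0102 0.0102 0;0 -0.0083 0.0118 0;0 -0.0063 0.0137 0;0 -0.0036 0.0136 0;0 0 0 0",
)

```text
clock: 5.03
tcp_pos: [0.4493, -0.0513, 0.0552]
orientation: [-1.603, -2.7, 0.001]
contact_force: [1.7, 0.4, -3.0]
grip_width: 0.0113
gripper_force: 25.7
```

Emit:
arm_command(
  plan="0 0 0 0;0 0 0 0;0 0 -0.03 0;0 0 -0.04 0;0 0 -0.05 0;0 0 0 0",
  hand=-0.5,
)

```text
clock: 5.78
tcp_pos: [0.4516, -0.0511, 0.1795]
orientation: [1.601, 2.697, 0.007]
contact_force: [0.6, 0.2, 0.5]
grip_width: 0.064
gripper_force: 0.0
```

Run:
```python
from h import *
p,d,c,o=cam('wrist'); P=pts(d,c,o); np.savez('w1.npz',P=P,p=p)
print(rel(o))
p,d,c,o=cam('top'); cv2.imwrite('pics/t1.png',cv2.resize(p[140:350,180:460],None,fx=2.8,fy=2.8)[:,:,::-1]); P=pts(d,c,o)
l=frame(P[...,:2].reshape(-1,2),V).reshape(420,560,2); z=P[...,2]
D=np.load('w1.npz');P=D['P'];pw=D['p'].astype(int)
l=frame(P[...,:2].reshape(-1,2),V).reshape(420,560,2); z=P[...,2]
k=(np.abs(l[...,1])<.12)&(np.abs(l[...,0]+.1)<.05)&(z>.055)&(z<.13)&(P[...,2]<o['tcp_pos'][2]-.03); print(k.sum(),np.histogram(l[k][:,0],bins=np.arange(-.15,-.049,.01)),np.percentile(z[k],[5,50,95]))
```

```text
t=5.78 rack xy(mm) [-119.9    0.5] z 179.5 yawerr(deg) -0.04 tilt -1.0000 width 64.0 F [0.62 0.16 0.47] gf 0.0
4860 (array([   0,    0, 1290,  802,  340, 2011,  417,    0,    0,    0]), array([-0.15, -0.14, -0.13, -0.12, -0.11, -0.1 , -0.09, -0.08, -0.07,
       -0.06, -0.05])) [0.06502456 0.07323711 0.0773946 ]
```

View pics/t1.png

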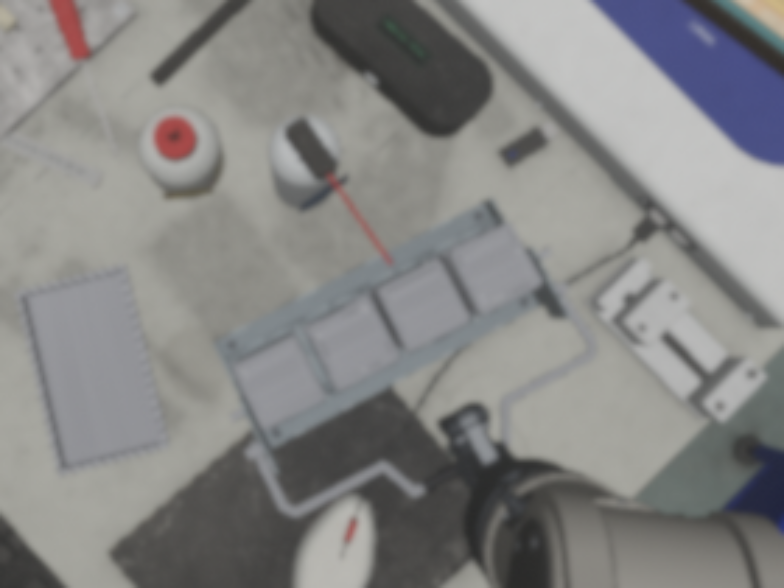

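The bar is fully open, with its crossbar at about (340,490) to (550,390) in the crop, and all four lids are clear. Now I fit each tin and refine the tray.

Run:
```python
from h import *
p,d,c,o=cam('top'); P=pts(d,c,o); D=np.load('w1.npz')
for nm,Q in(('top',P),('wrist',D['P'])):
    l=frame(Q[...,:2].reshape(-1,2),V).reshape(420,560,2); z=Q[...,2]
    for yb in(.093,.031,-.031,-.093):
        k=(abs(l[...,1]-yb)<.034)&(abs(l[...,0])<.04)&(z>.079)&(z<.088)
        if k.sum()<100: continue
        # square fit of lid
        v,f=fitrect(l[k],.055,.055,(0,yb),0.); e=np.percentile(l[k],[2,98],axis=0)
        print(nm,yb,k.sum(),v.round(4),'mid',(e.mean(0)*1e3).round(1),'ext',((e[1]-e[0])*1e3).round(1))
```

```text
top 0.093 664 [ 0.001   0.0924 -0.0185] mid [ 1.2 91.7] ext [52.1 51.7]
top 0.031 651 [0.0007 0.0293 0.0254] mid [ 0.7 28.8] ext [51.6 51.8]
top -0.031 661 [ 0.0015 -0.0303  0.0107] mid [  1.7 -28.9] ext [51.7 58. ]
top -0.093 652 [ 0.0006 -0.0932 -0.0196] mid [  0.9 -93.6] ext [52.3 52.6]
wrist 0.093 9236 [-0.0008  0.0949 -0.0223] mid [-1.  94.7] ext [51.6 51.6]
wrist 0.031 7504 [-0.0008  0.0299  0.0133] mid [-1.3 27.8] ext [51.5 59.8]
wrist -0.031 6177 [-0.0002 -0.0304 -0.0493] mid [ -0.6 -33.2] ext [51.4 61.7]
wrist -0.093 828 [ 0.    -0.083 -0.08 ] mid [  5.9 -70.2] ext [36.9 14.2]
```

Emit:
arm_command(
  plan="0.0233 0.03 0 0;0.0233 0.03 0 0;0.0233 0.03 0 0;0.0233 0.03 0 0;0 0 0.035 0;0 0 0.035 0;0 0 0.035 0;0 0 0.022 0;0 0 0 0",
  hand=-1,
)

```text
clock: 7.05
tcp_pos: [0.5078, 0.0873, 0.0466]
orientation: [-1.602, -2.697, 0.008]
contact_force: [-1.1, -0.5, 0.2]
grip_width: 0.0855
gripper_force: 0.0
```

Emit:
arm_command(
  plan="0 0 0 0;0 0 0 0;0 0 0 0;0 0 0 0",
  hand=1,
  grip_force=45,
)

```text
clock: 7.55
tcp_pos: [0.5114, 0.0884, 0.0504]
orientation: [1.603, 2.7, 0.003]
contact_force: [0.7, -0.0, 6.3]
grip_width: 0.0538
gripper_force: 49.5
```

Emit:
arm_command(
  plan="0 0 -0.005 0;0 0 -0.007 0;0 0 0 0;0 0 0 0;0 0 0 0",
)

```text
clock: 8.18
tcp_pos: [0.5101, 0.0881, 0.0612]
orientation: [-1.604, -2.701, 0.001]
contact_force: [0.6, -0.9, -5.4]
grip_width: 0.0533
gripper_force: 48.8
```

Run:
```python
from h import *
print(rel())
```

```text
t=8.18 rack xy(mm) [-1.8 94.6] z 61.2 yawerr(deg) -0.05 tilt -1.0000 width 53.3 F [ 0.62 -0.9  -5.37] gf 48.8
```

That reads about 5.4 N, so this tin is full. I set it back and move to the next bay.

Emit:
arm_command(
  plan="0 0 0.006 0;0 0 0.0055 0;0 0 0 0;0 0 0 0",
)

```text
clock: 8.68
tcp_pos: [0.5102, 0.088, 0.0503]
orientation: [-1.604, -2.7, 0.0]
contact_force: [-3.0, 0.3, 6.7]
grip_width: 0.0538
gripper_force: 49.8
```

Emit:
arm_command(
  plan="0 0 0 0;0 0 0 0;0 0 0 0;-0.016 -0.001 0 0;-0.016 -0.001 0 0;-0.016 -0.001 0 0;-0.016 0 0 0;0 0 0 0",
  hand=-1,
)

```text
clock: 9.68
tcp_pos: [0.5392, 0.0285, 0.05]
orientation: [1.607, 2.698, -0.0]
contact_force: [0.0, -0.3, 0.3]
grip_width: 0.0853
gripper_force: 0.0
```

Run:
```python
from h import *
print(rel())
```

```text
t=9.68 rack xy(mm) [-4.9 28.4] z 50.0 yawerr(deg) -0.21 tilt -1.0000 width 85.3 F [ 0.04 -0.3   0.3 ] gf 0.0
```

Emit:
arm_command(
  plan="0.0012 0.001 0 0;0 0 0 0;0 0 0 0;0 0 0 0",
  hand=1,
)

```text
clock: 10.18
tcp_pos: [0.5399, 0.0335, 0.0504]
orientation: [1.601, 2.701, 0.004]
contact_force: [4.7, 4.7, 2.3]
grip_width: 0.0537
gripper_force: 48.3
```

Emit:
arm_command(
  plan="0 0 -0.005 0;0 0 -0.007 0;0 0 0 0;0 0 0 0;0 0 0 0",
)

```text
clock: 10.8
tcp_pos: [0.5389, 0.0325, 0.0617]
orientation: [1.604, 2.701, 0.001]
contact_force: [3.8, 3.4, -4.3]
grip_width: 0.0533
gripper_force: 51.9
```

Run:
```python
from h import *
print(rel())
```

```text
t=10.80 rack xy(mm) [-3.2 32. ] z 61.7 yawerr(deg) -0.04 tilt -1.0000 width 53.3 F [ 3.76  3.35 -4.33] gf 51.9
```

Emit:
arm_command(
  plan="0 0.0015 0 0;0 0 -0.005 0;0 0 -0.003 0;0 0 0 0;0 0 0 0;0 0 0 0",
)

```text
clock: 11.55
tcp_pos: [0.5397, 0.0326, 0.0697]
orientation: [-1.604, -2.701, 0.001]
contact_force: [0.0, -0.1, -6.6]
grip_width: 0.0534
gripper_force: 51.9
```

Run:
```python
from h import *
print(rel())
```

```text
t=11.55 rack xy(mm) [-2.5 31.8] z 69.7 yawerr(deg) -0.06 tilt -1.0000 width 53.4 F [ 0.   -0.07 -6.57] gf 51.9
```

Emit:
arm_command(
  plan="0 0.001 0.007 0;0 0 0.007 0;0 0 0.0053 0;0 0 0 0;0 0 0 0",
)

```text
clock: 12.18
tcp_pos: [0.5407, 0.0331, 0.0504]
orientation: [-1.604, -2.701, 0.0]
contact_force: [-0.8, 0.3, -6.4]
grip_width: 0.0533
gripper_force: 52.3
```

Emit:
arm_command(
  plan="0 0 0 0;0 0 0 0;0 0 0 0;-0.016 -0.0005 0 0;-0.016 0 0 0;-0.016 0 0 0;-0.0145 0 0 0;0 0 0 0",
  hand=-1,
)

```text
clock: 13.18
tcp_pos: [0.5709, -0.0238, 0.0506]
orientation: [1.607, 2.699, -0.001]
contact_force: [0.7, 0.4, -0.1]
grip_width: 0.0852
gripper_force: 0.0
```

Emit:
arm_command(
  plan="0 0 0 0;0 0 0 0;0 0 0 0;0 0 0 0",
  hand=1,
)

```text
clock: 13.68
tcp_pos: [0.5704, -0.0212, 0.0507]
orientation: [-1.603, -2.702, -0.001]
contact_force: [-0.0, 1.2, 1.6]
grip_width: 0.0534
gripper_force: 48.0
```

Emit:
arm_command(
  plan="0 0 -0.006 0;0 0 -0.007 0;0 0 -0.007 0;0 0 0 0;0 0 0 0;0 0 0 0",
)

```text
clock: 14.42
tcp_pos: [0.5702, -0.0219, 0.0703]
orientation: [-1.604, -2.701, 0.0]
contact_force: [-0.3, -0.1, -1.3]
grip_width: 0.0535
gripper_force: 47.9
```

Run:
```python
from h import *
print(rel())
```

```text
t=14.43 rack xy(mm) [ -1.9 -30.7] z 70.3 yawerr(deg) -0.05 tilt -1.0000 width 53.5 F [-0.3  -0.13 -1.26] gf 47.9
```

This tin reads 1.3 N, so it is empty. I carry it out on the robot's side of the straw and over to the tray.

Emit:
arm_command(
  plan="0 0 -0.015 0;0 -0.015 -0.01 0;0 -0.015 -0.02 0;0 -0.015 -0.04 0;0 0 0 0;0.0405 0.0269 0 0;0.0405 0.0269 0 0;0.0405 0.0269 0 0;0.0405 0.0269 0 0;0.0405 0.0269 0 0;0.0403 0.0271 0 0;0 0 0 6.64;0 0 0 6.64;0 0 0 0;0 0 0 0",
)

```text
clock: 16.3
tcp_pos: [0.5563, 0.2467, 0.1554]
orientation: [-1.903, -2.499, 0.001]
contact_force: [-0.4, 0.7, -1.2]
grip_width: 0.053
gripper_force: 47.8
```

Run:
```python
from h import *
VT=np.array([.518,.2366,np.radians(15.37)])
print(rel(V=VT))
p,d,c,o=cam('wrist'); P=pts(d,c,o); np.savez('w2.npz',P=P,p=p)
cv2.imwrite('pics/w2.png',p[:,:,::-1])
l=frame(P[...,:2].reshape(-1,2),VT).reshape(420,560,2); z=P[...,2]
k=(z>.014)&(z<.026)&(abs(l[...,0])<.1)&(abs(l[...,1])<.065)
print(k.sum(), cv2.minAreaRect((P[k][:,:2]*1000).astype(np.float32)), l[k].min(0),l[k].max(0))
for ax in(0,1): print(np.histogram(l[k][:,ax],bins=np.arange(-.1,.101,.005))[0])
```

```text
t=16.30 rack xy(mm) [39.6 -0.4] z 155.4 yawerr(deg) 0.06 tilt -1.0000 width 53.0 F [-0.39  0.67 -1.18] gf 47.8
3154 ((515.665771484375, 238.47201538085938), (151.71583557128906, 90.82180786132812), 15.479192733764648) [-0.07763697 -0.04310406] [0.07405445 0.04790677]
[  0   0   0   0 256 853  93  91  99  98  93  98  94  98  75  43  41  42
  41  42  42  41  42  41  42  40  42  42  42  41  42  42  42 143 313   0
   0   0   0   0]
[  0   0   0   0   0   0   0   0   0   0   0 206 348  55  55  56  56  54
  62  61  72 106 108 111 111 116 119 114 466 878   0   0   0   0   0   0
   0   0   0   0]
```

View pics/w2.png

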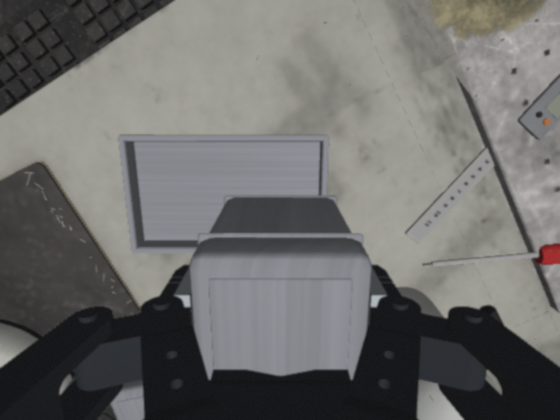

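The tin is held at (278,310) above the tray's far half, and the tray rim runs from (120,137) to (328,137). Lowering.

Emit:
arm_command(
  plan="0.0015 -0.001 0.03 0;0 0 0.03 0;0 0 0.025 0;0 0 0.013 0;0 0 0.005 0;0 0 0.003 0;0 0 0 0;0 0 0 0",
)

```text
clock: 17.35
tcp_pos: [0.5556, 0.2485, 0.0503]
orientation: [1.905, 2.497, 0.002]
contact_force: [0.0, -0.1, -0.9]
grip_width: 0.0534
gripper_force: 47.8
```

Run:
```python
from h import *
print(rel(V=np.array([.5168,.2375,np.radians(15.4)])))
```

```text
t=17.35 rack xy(mm) [40.3  0.3] z 50.3 yawerr(deg) -0.08 tilt -1.0000 width 53.4 F [ 0.02 -0.07 -0.94] gf 47.8
```

Next: lower another 2.5 mm or so until it touches, then release.

Emit:
arm_command(
  plan="0 0 0.0012 0;0 0 0.0012 0;0 0 0 0",
)

```text
clock: 17.73
tcp_pos: [0.5553, 0.2483, 0.0477]
orientation: [-1.906, -2.498, -0.001]
contact_force: [-1.2, -0.3, 4.6]
grip_width: 0.0538
gripper_force: 48.3
```

Emit:
arm_command(
  plan="0 0 0 0;0 0 0 0;0 0 -0.01 0;0 0 -0.04 0;0 0 -0.055 0;0 0 0 -6.64;0 0 0 -6.64;0 0 0 0",
  hand=-0.6,
)

```text
clock: 18.73
tcp_pos: [0.5553, 0.2482, 0.1529]
orientation: [1.606, 2.7, 0.001]
contact_force: [0.1, -0.4, -0.1]
grip_width: 0.0684
gripper_force: 0.0
```

Run:
```python
from h import *
VT=np.array([.5168,.2375,np.radians(15.4)])
print(rel(V=VT)); print(rel())
p,d,c,o=cam('top'); P=pts(d,c,o); l=frame(P[...,:2].reshape(-1,2),VT).reshape(420,560,2); z=P[...,2]
k=(z>.074)&(z<.09)&(abs(l[...,0])<.08)&(abs(l[...,1])<.06)
print(k.sum(),np.median(z[k]),np.percentile(l[k],[2,98],axis=0))
```

```text
t=18.73 rack xy(mm) [40.   0.1] z 152.9 yawerr(deg) 13.13 tilt -1.0000 width 68.4 F [ 0.12 -0.44 -0.11] gf 0.0
t=18.73 rack xy(mm) [114.6 213.5] z 152.9 yawerr(deg) -0.12 tilt -1.0000 width 68.4 F [ 0.12 -0.44 -0.11] gf 0.0
305 0.07973546027128531 [[ 0.01473814 -0.02955379]
 [ 0.0673881  -0.00447747]]
```

Emit:
arm_command(
  plan="-0.0284 -0.0324 0 0;-0.0284 -0.0324 0 0;-0.0284 -0.0324 0 0;-0.0284 -0.0324 0 0;-0.0483 0 0 0;-0.0483 0 0 0;-0.0483 0 0 0;-0.0483 0 0 0;0 0.013 0 0;0 0 0 0",
)

```text
clock: 20.02
tcp_pos: [0.6001, -0.0758, 0.1519]
orientation: [-1.604, -2.701, -0.001]
contact_force: [-0.7, -0.2, -0.6]
grip_width: 0.0681
gripper_force: 0.0
```

Emit:
arm_command(
  plan="0 0 0 0;0 0 0.035 0;0 0 0.035 0;0 0 0.0325 0;0 0 0 0",
  hand=-1,
)

```text
clock: 20.65
tcp_pos: [0.5972, -0.0757, 0.0477]
orientation: [-1.6, -2.698, 0.004]
contact_force: [-0.4, -0.2, 0.3]
grip_width: 0.0851
gripper_force: 0.0
```

Emit:
arm_command(
  plan="0 0 0 0;0 0 0 0;0 0 0 0;0 0 0 0",
  hand=1,
)

```text
clock: 21.15
tcp_pos: [0.6009, -0.0769, 0.0516]
orientation: [1.603, 2.699, 0.003]
contact_force: [-1.5, 0.3, 7.5]
grip_width: 0.0535
gripper_force: 48.1
```

Emit:
arm_command(
  plan="0 0 -0.006 0;0 0 -0.007 0;0 0 -0.007 0;0 0 0 0;0 0 0 0;0 0 0 0",
)

```text
clock: 21.9
tcp_pos: [0.5994, -0.0769, 0.0694]
orientation: [-1.604, -2.701, 0.0]
contact_force: [0.2, 1.3, -1.6]
grip_width: 0.0536
gripper_force: 47.3
```

Run:
```python
from h import *
print(rel())
```

```text
t=21.90 rack xy(mm) [ -2.5 -93. ] z 69.4 yawerr(deg) -0.05 tilt -1.0000 width 53.6 F [ 0.23  1.33 -1.56] gf 47.3
```

Emit:
arm_command(
  plan="0 0 -0.015 0;0 -0.015 -0.01 0;0 -0.015 -0.02 0;0 -0.015 -0.04 0;0 0 0 0;0 0 0 0",
)

```text
clock: 22.65
tcp_pos: [0.5597, -0.0985, 0.1549]
orientation: [1.604, 2.701, 0.001]
contact_force: [0.5, 0.5, -1.0]
grip_width: 0.0533
gripper_force: 47.6
```

Emit:
arm_command(
  plan="0.0463 0.0122 0 0;0.0463 0.0122 0 0;0.0463 0.0122 0 0;0.0463 0.0122 0 0;0.0464 0.0122 0 0;0.0464 0.0122 0 0;0.0464 0.0121 0 0;0 0 0 6.64;0 0 0 6.64;0 0 0 0;0 0 0 0",
)

```text
clock: 24.02
tcp_pos: [0.4794, 0.2271, 0.1541]
orientation: [-1.902, -2.5, 0.002]
contact_force: [0.2, -0.2, -1.8]
grip_width: 0.0531
gripper_force: 47.6
```

Run:
```python
from h import *
VT=np.array([.5168,.2375,np.radians(15.4)])
print(rel(V=VT))
p,d,c,o=cam('wrist'); P=pts(d,c,o); cv2.imwrite('pics/w3.png',p[:,:,::-1])
l=frame(P[...,:2].reshape(-1,2),VT).reshape(420,560,2); z=P[...,2]
for nm,k in(('tin',(z>.074)&(z<.09)&(abs(l[...,0])<.08)&(abs(l[...,1])<.06)),('rim',(z>.014)&(z<.026)&(abs(l[...,0])<.1)&(abs(l[...,1])<.065))): print(nm,k.sum(),np.percentile(l[k],[1,99],axis=0))
```

```text
t=24.02 rack xy(mm) [-38.8  -0.1] z 154.1 yawerr(deg) 0.05 tilt -1.0000 width 53.1 F [ 0.24 -0.15 -1.82] gf 47.6
tin 7965 [[ 0.01241797 -0.02453124]
 [ 0.06526293  0.02820953]]
rim 2241 [[-0.07596951 -0.01070564]
 [ 0.07380968  0.04678799]]
```

View pics/w3.png

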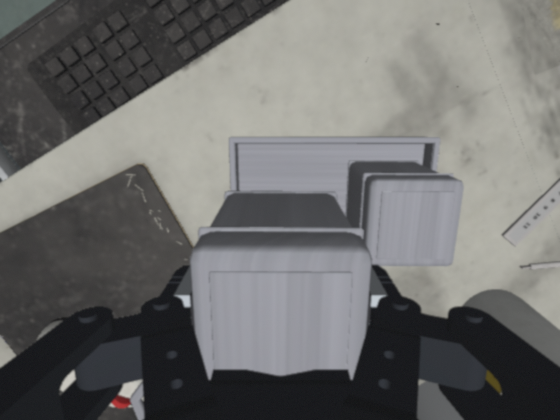

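The first empty stands upright in the far half at (412,220), and the second is over the near half. Lowering, with a narrow release.

Emit:
arm_command(
  plan="0 -0.001 0.03 0;0 0 0.03 0;0 0 0.025 0;0 0 0.013 0;0 0 0.005 0;0 0 0.0015 0;0 0 0.001 0;0 0 0.001 0;0 0 0 0",
)

```text
clock: 25.2
tcp_pos: [0.4791, 0.2272, 0.0486]
orientation: [1.905, 2.498, 0.001]
contact_force: [0.4, 0.5, -0.6]
grip_width: 0.0536
gripper_force: 47.6
```

Emit:
arm_command(
  plan="0 0 0.001 0;0 0 0.001 0;0 0 0 0",
)

```text
clock: 25.58
tcp_pos: [0.4791, 0.2272, 0.0484]
orientation: [-1.905, -2.497, -0.002]
contact_force: [-7.3, -1.7, 24.8]
grip_width: 0.0534
gripper_force: 50.3
```

Emit:
arm_command(
  plan="0 0 -0.0015 0;0 0 0 0",
)

```text
clock: 25.82
tcp_pos: [0.4791, 0.2272, 0.0485]
orientation: [-1.906, -2.498, -0.001]
contact_force: [-2.0, -0.7, 10.9]
grip_width: 0.0538
gripper_force: 48.8
```

Emit:
arm_command(
  plan="0 0 0 0;0 0 0 0;0 0 -0.01 0;0 0 -0.04 0;0 0 -0.055 0;0 0 0 -6.64;0 0 0 -6.64;0 0 0 0",
  hand=-0.46,
)

```text
clock: 26.82
tcp_pos: [0.4788, 0.2268, 0.1532]
orientation: [-1.606, -2.7, -0.001]
contact_force: [0.3, 0.1, 0.2]
grip_width: 0.0623
gripper_force: 0.0
```

Run:
```python
from h import *
print(rel())
VT=np.array([.5168,.2375,np.radians(15.4)])
p,d,c,o=cam('side'); P=pts(d,c,o); cv2.imwrite('pics/s3.png',cv2.resize(p[150:345,230:480],None,fx=3,fy=3)[:,:,::-1])
```

```text
t=26.82 rack xy(mm) [ 37.2 231.4] z 153.2 yawerr(deg) -0.12 tilt -1.0000 width 62.3 F [0.35 0.14 0.22] gf 0.0
```

View pics/s3.png

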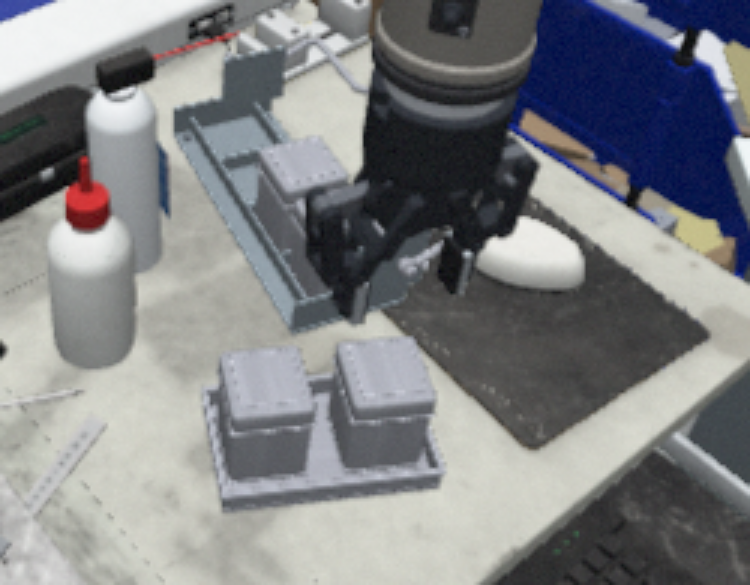

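Both empties stand upright inside the tray, at about (265,410) and (380,400). Now I go to the bar and close it.

Emit:
arm_command(
  plan="-0.0384 -0.0265 0 0;-0.0384 -0.0265 0 0;-0.0384 -0.0265 0 0;-0.0384 -0.0265 0 0;-0.0384 -0.0265 0 0;-0.0384 -0.0265 0 0;0 0 0 0;0 0 0.033 0;0 0 0.033 0;0 0 0.031 0;0 0 0 0",
  hand=-0.3,
)

```text
clock: 28.25
tcp_pos: [0.448, -0.0506, 0.0541]
orientation: [-1.602, -2.698, 0.004]
contact_force: [0.5, -0.4, 0.2]
grip_width: 0.0554
gripper_force: 0.0
```

Emit:
arm_command(
  plan="0 0 0 0;0 0 0 0;0 0 0 0;0 0 0 0;0 0 0 0",
  hand=1,
  grip_force=25,
)

```text
clock: 28.88
tcp_pos: [0.4495, -0.0517, 0.0567]
orientation: [1.605, 2.7, 0.001]
contact_force: [-2.7, -0.4, 5.9]
grip_width: 0.0111
gripper_force: 24.3
```

Run:
```python
from h import *
print(rel())
```

```text
t=28.88 rack xy(mm) [-122.    1.] z 56.7 yawerr(deg) -0.08 tilt -1.0000 width 11.1 F [-2.71 -0.45  5.91] gf 24.3
```

Emit:
arm_command(
  plan="0 0.0036 -0.0136 0;0 0.0063 -0.0137 0;0 0.0083 -0.0118 0;0 0.0102 -0.0102 0;0 0.0119 -0.0084 0;0 0.0131 -0.0061 0;0 0.014 -0.0037 0;0 0.0144 -0.0013 0;0 0.0141 0.0012 0;0 0.0139 0.0037 0;0 0.004 0.0015 0;0 0 0 0;0 0 0 0",
)

```text
clock: 30.5
tcp_pos: [0.55, 0.003, 0.1185]
orientation: [1.604, 2.7, 0.002]
contact_force: [1.9, -1.3, 3.3]
grip_width: 0.0108
gripper_force: 26.9
```

Run:
```python
from h import *
print(rel())
```

```text
t=30.50 rack xy(mm) [-7.6  0.9] z 118.5 yawerr(deg) -0.06 tilt -1.0000 width 10.8 F [ 1.9  -1.34  3.33] gf 26.9
```

Emit:
arm_command(
  plan="0 0 0 0;0 0 0 0;0 0 0 0;0 0 0 0;0 -0.005 -0.02 0;0 -0.01 -0.04 0;0 -0.02 -0.05 0;0 -0.04 -0.03 0;0 -0.05 0 0;0 -0.04 0 0;0 0 0 0",
  hand=-0.3,
)

```text
clock: 31.88
tcp_pos: [0.402, -0.0777, 0.259]
orientation: [-1.609, -2.698, -0.003]
contact_force: [0.0, 0.4, 0.9]
grip_width: 0.0559
gripper_force: 0.0
```

Run:
```python
from h import *
print(rel())
p,d,c,o=cam('top'); P=pts(d,c,o); q=p.astype(int)
cv2.imwrite('pics/t4.png',cv2.resize(p[140:350,180:460],None,fx=2.8,fy=2.8)[:,:,::-1])
l=frame(P[...,:2].reshape(-1,2),V).reshape(420,560,2); z=P[...,2]
k=(q.sum(-1)<260)&(z>.11)&(z<.14)&(np.abs(l[...,0])<.03)&(abs(l[...,1])<.05); print('grip',k.sum(),l[k].mean(0),np.median(z[k]))
for yb in(.093,.031):
    k=(abs(l[...,1]-yb)<.034)&(abs(l[...,0])<.04)&(z>.074)&(z<.094); e=np.percentile(l[k],[2,98],axis=0); print(yb,e.mean(0),np.percentile(z[k],[5,50,95]))
VT=np.array([.5168,.2375,np.radians(15.4)]); l=frame(P[...,:2].reshape(-1,2),VT).reshape(420,560,2)
for xb in(-.04,.04):
    k=(abs(l[...,0]-xb)<.036)&(abs(l[...,1])<.05)&(z>.07)&(z<.095); e=np.percentile(l[k],[2,98],axis=0); print(xb,k.sum(),e.mean(0),e[1]-e[0],np.percentile(z[k],[5,50,95]))
```

```text
t=31.88 rack xy(mm) [-176.2    1. ] z 259.0 yawerr(deg) -0.26 tilt -1.0000 width 55.9 F [0.01 0.39 0.9 ] gf 0.0
grip 147 [ 0.00069679 -0.0007201 ] 0.12729374371378255
0.093 [-0.00107255  0.09496516] [0.07837299 0.08308307 0.09216356]
0.031 [6.90498453e-07 2.88654007e-02] [0.07911648 0.08281054 0.08602649]
-0.04 705 [-0.03755706 -0.00100461] [0.05271829 0.05315988] [0.07556076 0.07980333 0.08252471]
0.04 689 [ 0.04115296 -0.00283909] [0.05265382 0.05297158] [0.07630328 0.07974585 0.08249621]
```

View pics/t4.png

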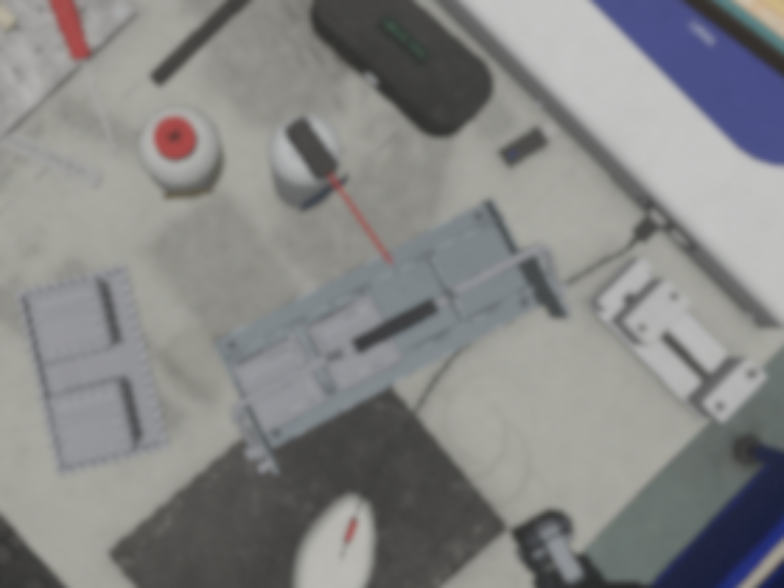

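The bar is down, with the grip back at its starting point near (395,325). Two tins are seated in the rack, two stand in the tray, and the bystanders are unmoved.

```bash
python3 -c "
from bench import ticket
print(ticket.hand_in())"
```

```text
the job is handed in; nothing more can be done
None
```

The job is handed in at about 32 s; the result was not reported. The bar was swung open and is down again, the two full tins are seated in the rack, and the two empty tins stand upright side by side on the tray floor.

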